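# Seat the hub block in its fixture and press the keyed shaft home

## Task

Seat the loose aluminium hub block flat and square in the pocket of the grey assembly fixture and let go of it. Then take the keyed shaft from the rack, put its end into the hub's bore, turn it until the key slips into the keyway and push it fully home against the spring, its collar bearing on the hub: finish still gripping the shaft and pressing it down. Leave the plain gauge pin and the screw jar where they stand.

Things in the scene. Friction and masses are not known exactly. Their poses are not given: they have to be found in the camera images.
- fixture: Grey plastic assembly fixture fixed to the bench, 120 mm (its x) by 100 mm (its y), 26 mm tall; origin at the centre of its underside, on the bench. In its top is a rectangular pocket 66 mm (x) by 50 mm (y), 14 mm deep, with lips rounded by 4 mm; its floor is 12 mm above the origin. A steel centre pin, 10 mm in diameter, stands up 16 mm from the pocket floor.
- pocket (a point): Centre of the pocket floor of the fixture, where the centre of the hub's underside belongs; its x is the pocket's long direction.
- pin (a joint): How far the fixture's sprung centre pin is pushed down, in m: 0 when free, about 0.010 when the shaft is fully home in the seated hub, 0.0118 at its stop. The spring takes about 3.6 N to start and about 8 N at 10 mm, and lifts the shaft again if it is let go.
- hub: Loose aluminium hub block lying flat on the bench, 64 mm long (its x), 48 mm wide (its y), 38 mm tall, about 0.4 kg; origin at the centre of its underside. It fits the pocket either way round with 1 mm clearance on every side, its bore going over the centre pin. A round steel insert, 35 mm in diameter, lies in it with its top face 40 mm above the underside.
- hub_mouth (a point): Centre of the bore's mouth on the insert's top face (hub's axes). Through bore 18 mm in diameter; keyway 8.5 mm wide, reaching 15.5 mm out from the axis, full depth. The insert stiffly keeps its angle, which is not reported: the keyway points anywhere within 0.5 rad either side of the hub's +x; see it from above, or find it by turning the shaft.
- shaft: Loose steel keyed shaft, 74 mm tall, about 0.16 kg, upright in one of the rack's two holes, its end 10 mm above the bench. Origin at the centre of its lower end, z up. Round shank 16 mm in diameter, 34 mm long, 3 mm chamfer at its end; then a collar 33 mm in diameter from 34 to 40 mm. Fully home (collar on the insert) its end is 34 mm below the bore's mouth.
- shaft_key (a point): Foot of the key, on the shaft's axis 14 mm above its end. The key is 6 mm wide, on the shank's +x side, reaches 13 mm out from the axis and runs from 14 to 32 mm above the end. An 8 mm wide lug on the collar, straight above the key, reaches 24.5 mm out and shows its direction. When the key rests on the insert's face this point is level with the bore's mouth.
- shaft_head (a point): Where to grip the shaft: middle of its head, 57 mm above the shaft's end. The head is an upright block 26 mm (shaft's x) by 16 mm (shaft's y), from 40 to 74 mm above the end, gripped across its 16 mm.
- rack: White plastic rack fixed to the bench, 56 mm (x) by 150 mm (y), 22 mm tall, origin at the centre of its underside, with two upright 17 mm holes 42 mm either side of the centre along its y, 12 mm deep. The shaft stands in one and the gauge pin in the other.
- gauge: Plain round steel gauge pin, 64 mm tall, shank 16 mm and head 22 mm in diameter, no key, no collar; stands in the other hole of the rack. Origin at its lower end. Not to be disturbed.
- screw_jar: Small clear jar with a black cap, 40 mm in diameter and 50 mm tall, standing on the bench beyond the fixture. Origin at the centre of its underside. Not to be disturbed.
Mind the look-alikes: they are no part of the job. What is shaped like the hub but orange or turquoise is not meant.

How it is judged:
On the way:
1. the hub block sits flat and square in the pocket and is let go, before the shaft is in it (z of hub in the frame of pocket below 0.002 m and horizontal distance between hub and pocket below 0.003 m and angle between the x axis of hub and the x axis of fixture, either way round below 0.08 rad and angle between hub's own z axis and vertical below 0.04 rad and contact force between the fingers and hub below 0.3 N and distance between shaft and hub_mouth above 0.05 m), for 0.2 s.
At the end, for the whole second after the job is handed in: Hub in the pocket (within 2 mm of the floor, 3 mm of centre, square to 0.08 rad); shaft within 2.5 mm of fully home, on axis (3 mm, 0.08 rad), sprung pin down over 7 mm, shaft bearing on the hub with over 1 N, still gripped (over 3 N) and at rest (z of hub in the frame of pocket below 0.002 m and horizontal distance between hub and pocket below 0.003 m and angle between the x axis of hub and the x axis of fixture, either way round below 0.08 rad and angle between hub's own z axis and vertical below 0.04 rad and z of shaft in the frame of hub_mouth below -0.0315 m and horizontal distance between shaft and hub_mouth below 0.003 m and angle between the z axis of shaft and the z axis of hub, either way round below 0.08 rad and value of joint pin above 0.007 m and contact force between shaft and hub above 1 N and contact force between the fingers and shaft above 3 N and linear speed of shaft below 0.02 m/s); the arm keeps its last pose, push and grip.
It fails at once if the gauge pin is moved from its place by more than 20 mm (distance of gauge from where it was at the start of the episode above 0.02 m).
It fails at once if the screw jar is pushed by more than 20 mm (distance of screw_jar from where it was at the start of the episode above 0.02 m).
It also fails if it takes over 72 s, if anything falls off the work surface, if the arm or the gripper's body presses on something with over 40 N, if the wrist force passes 120 N, or if a joint passes its speed limit or range.

## Robot

A 6-joint arm with a two-finger parallel gripper is mounted at the origin on the work surface. World frame = base frame: x ahead of the robot, y to its left, z up, the work surface at z = 0. Lengths are in m, angles in rad, forces in N, time in s.
With the tool pointing down it reaches from about 0.375 to 0.75 m from the base axis. Payload 9 kg.
Tool frame: the origin (TCP) lies between the finger pads; the fingertips stand 14 mm ahead of it and the grasp point (between the pads) lies 5 mm behind it; z points along the fingers, y is the line along which they close (so a half turn about z gives the same grasp; the last joint's range is limited). The gripper opens to 85 mm and grips with 20 to 120 N. Pads are 22 mm wide; open, the fingers measure 114 mm over their backs; the gripper's body (76 mm by 85 mm) begins 54 mm behind the grasp point. The pads swing forward as they close: fully open they stand 13 mm farther back than shut.
Start: joints at [1.092, 0.104, 0.097, 1.564, 0, 1.353], TCP at [0.155, 0.58, 0.245] pointing down, gripper open.
Joint ranges: [-2.99, 2.99], [-0.84, 1.86], [-1.1, 1.16], [-1.84, 2.11], [-1.51, 1.56], [-3.14, 3.14]. Speed limits (rad/s): [2.22, 2.22, 2.57, 3.14, 3.14, 3.14].

## Interface

Orientations are given as a unit quaternion [w, x, y, z].
In Python, from plant import bot gives the robot as it stands.
- The arm moves only by the tool drive_tool, never from a script. Its argument "commands" is a list of rows, each a list of 3 entries, a list of its own where there are three numbers: the shift along the tool's x, y, z in mm, then the turn, a rotation vector about the tool's x, y, z in rad, then the closure, from 0 (fully open) to 1 (shut). In form: [[[dx, dy, dz], [ax, ay, az], hand], ...]. A call has 1 to 12 rows; each row is the pose to reach, as a shift and turn from the pose commanded when the call began, along the tool's axes at that moment; what a row does not reach only later rows make up. A row lasts 1/10 s, in which the tool goes at most 50 mm and 8.59 degrees, less where a joint would pass 70% of its speed; a pose out of reach is approached as far as the arm can. A call with a gripper value outside its range is refused whole. The fingers move at their own pace and stop on an object; "squeeze" is the grip in N (left out, the last holds). Time passes only in rows, so rows that repeat a pose let the fingers close. It gives the time, the measured TCP pose, the force, the opening and the grip force at its end, in the units of the state.
- bot.observe(): the state, without advancing time (a new reading comes with each control period).
- bot.capture(name): name is "scene" or "top"; returns the picture (480x640x3 uint8, red, green, blue); there is no depth.
- bot.camera_model(name): a dict with "K" (3x3 intrinsics, pixels), "camera_from_world" (4x4, takes a point from world to camera coordinates). Camera axes: x right, y down, z forward; pixel columns grow to the right and rows downward; lengths in m; the calibration is good to about 2 mm. A picture is of the moment at which its call begins. camera_model takes no time and is no camera call.
- bot.sign_off(): hands the job in; it is judged then, once.
The state is a dict: "clock": time; "joint_pos": joint angles; "qd": joint speeds; "joint_torque": joint torques, N m; "tool_pos": TCP position; "ee_rot": TCP orientation; "ft_force": force on the tool from outside, world axes, zero at the start; "wrist_torque": the same for the moment, N m; "grip_width": opening from 0.0 (shut) to 1.0 (fully open); "grip_force": force on a finger pad.
Only numpy, scipy, OpenCV 4.12 (cv2) and the standard library are available. Lean on these libraries where they do the work, as an engineer would, in place of code of your own. Each camera call takes 0.05 s, during which the arm holds its last target. There are 200 camera calls.

## Working session

There is one attempt and no reset: what is moved stays moved. The work goes in short steps, Python scripts to look and compute and a tool call to move; the robot and the scene stay as the last step left them, time stands still between calls to the robot, and variables do not carry over. Pictures are saved under pics/ and viewed, at most 10 in all, crops included, and the job is handed in when it is done.

Besides the shell and the picture viewer there is one more tool, called after "Request:" in YAML: its name, and indented under it one key for each argument. drive_tool: Moves the arm, as the interface text tells. Its arguments: {"type":"object","properties":{"commands":{"type":"array"},"squeeze":{"type":"number"}},"required":["commands"]}

```bash
mkdir -p pics; cat > h.py <<'E'
import numpy as np, cv2
from plant import bot
def snap(n,f):
    im=bot.capture(n); cv2.imwrite(f,im[:,:,::-1]); return im
def p2w(n,uv,z):
    m=bot.camera_model(n);K=np.array(m["K"]);T=np.array(m["camera_from_world"]);R=T[:3,:3];c=-R.T@T[:3,3]
    uv=np.atleast_2d(uv).astype(float)
    d=(R.T@np.linalg.inv(K)@np.c_[uv,np.ones(len(uv))].T).T
    return c+d*((z-c[2])/d[:,2])[:,None]
def w2p(n,P):
    m=bot.camera_model(n);K=np.array(m["K"]);T=np.array(m["camera_from_world"])
    q=(T[:3,:3]@np.atleast_2d(P).T).T+T[:3,3]; q=(K@q.T).T; return q[:,:2]/q[:,2:]
E
python3 - <<'E'
from h import *
snap("top","pics/t0.png"); snap("scene","pics/s0.png")
for n in("top","scene"):
    m=bot.camera_model(n);T=np.array(m["camera_from_world"]);print(n,np.round(m["K"],1).tolist(),np.round(T,3).tolist(),-T[:3,:3].T@T[:3,3])
s=bot.observe();print({k:np.round(v,3).tolist() for k,v in s.items()})
E
```

```text
top [[488.8, 0.0, 318.7], [0.0, 488.8, 237.6], [0.0, 0.0, 1.0]] [[-0.028, -1.0, 0.012, 0.067], [-0.992, 0.026, -0.124, 0.466], [0.124, -0.015, -0.992, 0.952], [0.0, 0.0, 0.0, 1.0]] [0.34597943 0.06886586 1.00211967]
scene [[449.7, 0.0, 317.0], [0.0, 449.7, 244.3], [0.0, 0.0, 1.0]] [[0.334, 0.943, -0.008, -0.215], [0.634, -0.23, -0.738, -0.199], [-0.698, 0.241, -0.674, 1.106], [0.0, 0.0, 0.0, 1.0]] [ 0.96989804 -0.10971156  0.59695318]
{'clock': 0.1, 'joint_pos': [1.092, 0.105, 0.097, 1.564, -0.0, 1.353], 'qd': [0.001, -0.002, 0.002, -0.0, 0.001, 0.0], 'joint_torque': [0.006, -55.821, 50.472, 0.013, -0.0, 0.0], 'tool_pos': [0.155, 0.579, 0.245], 'ee_rot': [-0.0, 0.13, 0.992, -0.001], 'ft_force': [-0.939, -0.343, -0.738], 'wrist_torque': [0.047, -0.008, -0.019], 'grip_force': 0.0, 'grip_width': 0.999}
```

View pics/t0.png

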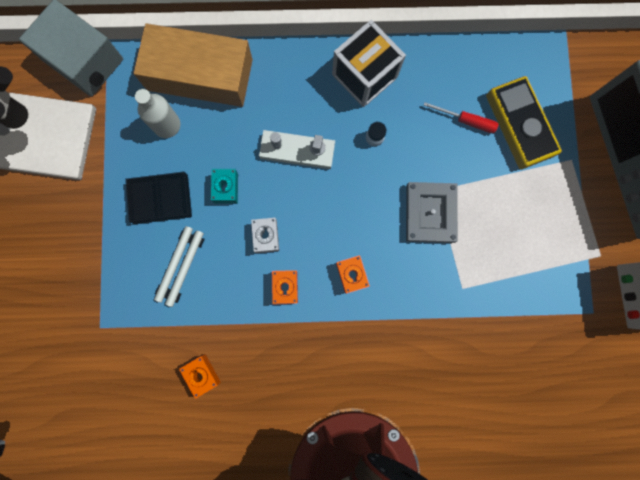

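View pics/s0.png

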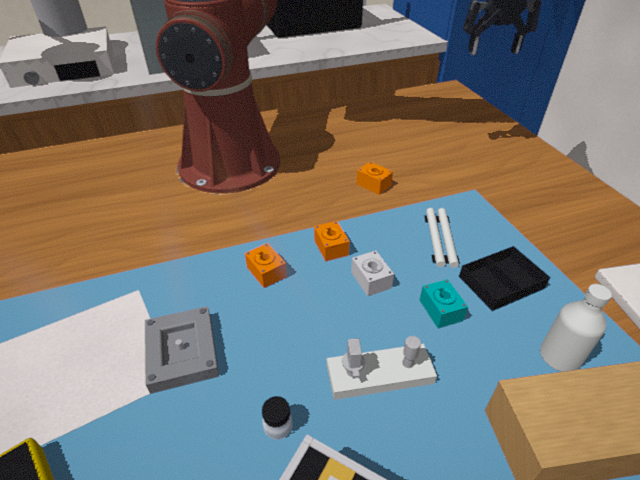

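Top view candidates for the hub:
- Silver block at (264,235): the hub.
- Turquoise at (223,186) and orange at (285,287), (352,275) and (198,376): look-alikes.

For the shaft, (318,146) has a collar and is the shaft; (276,140) is the gauge pin. The fixture is at (432,212) and the jar at (376,133). I'll check with one close crop.

```bash
python3 - <<'E'
import cv2,numpy as np
t=cv2.imread('pics/t0.png');s=cv2.imread('pics/s0.png')
def c(im,x,y,w,h,W,H): return cv2.resize(im[y:y+h,x:x+w],(W,H),interpolation=cv2.INTER_CUBIC)
a=np.hstack([c(t,242,213,45,45,400,400)[:300*400//300], c(t,397,173,70,70,400,400)])
b=np.hstack([c(t,250,122,100,50,400,200), c(s,320,325,130,65,400,200)])
cv2.imwrite('pics/c0.png',np.vstack([a,b]))
E
```

```text
(no output)
```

View pics/c0.png

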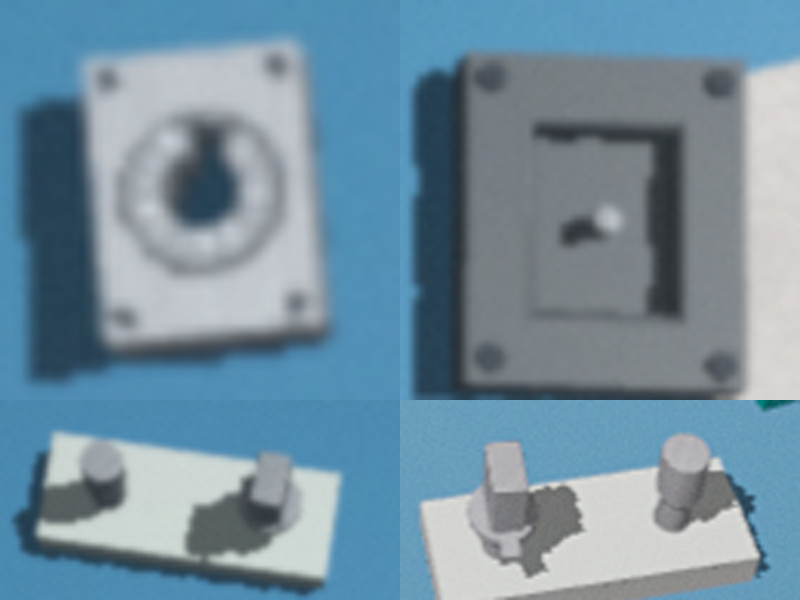

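The crop confirms the hub: a silver block with its round insert, keyway pointing up in the image. The shaft is the rack piece with collar and lug, its lug towards the scene camera. Next I'll fit the known outlines to the image edges.

```bash
cat >> h.py <<'E'
from scipy.optimize import differential_evolution
def rect(lx,ly,n=60):
    t=np.linspace(-.5,.5,n);o=np.full(n,.5)
    return np.r_[np.c_[t*lx,o*ly],np.c_[t*lx,-o*ly],np.c_[o*lx,t*ly],np.c_[-o*lx,t*ly]]
def circ(r,n=120):
    a=np.linspace(0,2*np.pi,n);return r*np.c_[np.cos(a),np.sin(a)]
def grad(f):
    g=cv2.GaussianBlur(cv2.imread(f).astype(np.float32),(0,0),0.8)
    return np.sqrt((cv2.Sobel(g,-1,1,0)**2+cv2.Sobel(g,-1,0,1)**2).sum(2))
def fit(cams,shapes,x0,dx,da,a0=0):
    # cams {name:gradimg}; shapes [(pts2d,z)]
    def f(p):
        c,s=np.cos(p[2]),np.sin(p[2]);v=0
        for n,g in cams.items():
            for P,z in shapes:
                w=P@np.array([[c,s],[-s,c]])+p[:2]
                u=w2p(n,np.c_[w,np.full(len(w),z)]).astype(np.float32)
                v-=np.minimum(cv2.remap(g,u[:,:1],u[:,1:],cv2.INTER_LINEAR),150).mean()
        return v
    r=differential_evolution(f,[(x0[0]-dx,x0[0]+dx),(x0[1]-dx,x0[1]+dx),(a0-da,a0+da)],seed=1,maxiter=80,popsize=20)
    return np.round(r.x,4),round(r.fun,1)
E
python3 - <<'E'
from h import *
G={"top":grad("pics/t0.png"),"scene":grad("pics/s0.png")}
def c(px,z): return p2w("top",px,z)[0][:2]
for n in G:
    g={n:G[n]}
    print(n)
    h0=c([264.8,234.5],.039);print("hub",fit(g,[(rect(.064,.048),.038)],h0,.012,.35), h0)
    print("ins",fit(g,[(circ(.0175),.040)],h0,.01,.01))
    f0=c([432,212],.026);print("fix",fit(g,[(rect(.12,.1),.026)],f0,.012,.25),f0)
    r0=c([296,149],.022);print("rack",fit(g,[(rect(.056,.15),.022)],r0,.015,.3,-.1),r0)
    s0=c([317.5,139.5],.084);print("head",fit(g,[(rect(.026,.016),.084)],s0,.012,.7),s0)
    print("collar",fit(g,[(circ(.0165),.05)],s0,.012,.01))
m=p2w("scene",[[320+512-400,0]],0)
k=[320+(512-400)*130/400,325+(550-400)*65/200];a=p2w("scene",k,.05);print("lug",a)
E
```

```text
top
hub (array([0.4772, 0.1617, 0.0831]), np.float64(-150.0)) [0.47544917 0.16101282]
ins (array([0.4757, 0.1543, 0.0065]), np.float64(-133.6))
fix (array([ 0.5155, -0.1786, -0.0562]), np.float64(-150.0)) [ 0.51446827 -0.17755912]
rack (array([ 0.66  ,  0.0937, -0.1704]), np.float64(-149.2)) [0.65430525 0.09577464]
head (array([0.6485, 0.0511, 0.0073]), np.float64(-150.0)) [0.65282525 0.05193465]Traceback (most recent call last):
  File "<stdin>", line 12, in <module>
  File "h.py", line 32, in fit
    r=differential_evolution(f,[(x0[0]-dx,x0[0]+dx),(x0[1]-dx,x0[1]+dx),(a0-da,a0+da)],seed=1,maxiter=80,popsize=20)
    return fun(*args, **kwargs)
    ret = solver.solve()
    next(self)
    ~~~~^^^^^^
    energy = self.func(parameters)
    return self.f(x, *self.args)
           ~~~~~~^^^^^^^^^^^^^^^
  File "h.py", line 29, in f
    u=w2p(n,np.c_[w,np.full(len(w),z)]).astype(np.float32)
      ~~~^^^^^^^^^^^^^^^^^^^^^^^^^^^^^^
  File "h.py", line 11, in w2p
    m=bot.camera_model(n);K=np.array(m["K"]);T=np.array(m["camera_from_world"])
ValueError: time passes only in moves, steps and waits
```

```bash
sed -i 's/^from plant import bot/from plant import bot\nCM={n:bot.camera_model(n) for n in ("top","scene")}/; s/m=bot.camera_model(n)/m=CM[n]/; s/np.minimum(\(.*\),150).mean()/np.sqrt(\1).mean()/' h.py
cat > f.py <<'E'
from h import *
G={"top":grad("pics/t0.png"),"scene":grad("pics/s0.png")}
def c(px,z): return p2w("top",px,z)[0][:2]
for n in G:
    g={n:G[n]}
    print(n)
    h0=c([264.8,234.5],.039);print("hub",fit(g,[(rect(.064,.048),.038)],h0,.012,.35), h0)
    print("ins",fit(g,[(circ(.0175),.040)],h0,.006,.01))
    f0=c([432,212],.026);print("fix",fit(g,[(rect(.12,.1),.026)],f0,.012,.25),f0)
    r0=c([296,149],.022);print("rack",fit(g,[(rect(.056,.15),.022)],r0,.015,.3,-.1),r0)
    s0=c([317.5,139.5],.084);print("head",fit(g,[(rect(.026,.016),.084)],s0,.012,.7),s0)
    print("collar",fit(g,[(circ(.0165),.05)],s0,.012,.01))
k=[320+(512-400)*130/400,325+(550-400)*65/200];a=p2w("scene",k,.05);print("lug",a)
E
python3 f.py
```

```text
top
hub (array([0.4763, 0.1624, 0.0718]), np.float64(-18.5)) [0.47544917 0.16101282]
ins (array([0.4756, 0.155 , 0.0082]), np.float64(-13.8))
fix (array([ 0.516 , -0.1787, -0.0581]), np.float64(-16.1)) [ 0.51446827 -0.17755912]
rack (array([ 0.6565,  0.0943, -0.1712]), np.float64(-19.3)) [0.65430525 0.09577464]
head (array([ 0.65  ,  0.0534, -0.6852]), np.float64(-15.3)) [0.65282525 0.05193465]
collar (array([0.6408, 0.0639, 0.0044]), np.float64(-15.2))
scene
hub (array([0.4764, 0.163 , 0.0729]), np.float64(-16.1)) [0.47544917 0.16101282]
ins (array([0.4809, 0.1551, 0.0031]), np.float64(-11.6))
fix (array([ 0.5156, -0.1774, -0.0562]), np.float32(-16.6)) [ 0.51446827 -0.17755912]
rack (array([ 0.6562,  0.0945, -0.1797]), np.float64(-17.4)) [0.65430525 0.09577464]
head (array([ 0.6494,  0.053 , -0.2162]), np.float64(-15.2)) [0.65282525 0.05193465]
collar (array([ 0.6496,  0.0516, -0.    ]), np.float64(-12.0))
lug [[0.67036656 0.04899523 0.05      ]]
```

Both cameras agree within 1–2 mm:
- hub at (0.476, 0.163), yaw 0.072
- fixture at (0.516, -0.178), yaw -0.057
- shaft at (0.649, 0.053), yaw about -0.2, matching the rack-hole geometry

Next is the reach to the hub.

```bash
cat > g.py <<'E'
import sys,numpy as np
from plant import bot
from scipy.spatial.transform import Rotation as Ro
def go(x,y,z,a):  # a: world yaw of closing-line minus pi/2 (object yaw, gripped across its y)
    s=bot.observe();q=s["ee_rot"];R=Ro.from_quat([q[1],q[2],q[3],q[0]])
    X=np.array([-np.cos(a),-np.sin(a),0]);Z=np.array([0,0,-1.]);T=Ro.from_matrix(np.c_[X,np.cross(Z,X),Z])
    print("shift",np.round(R.inv().apply(np.array([x,y,z])-s["tool_pos"])*1000,1),"turn",np.round((R.inv()*T).as_rotvec(),3),"t",s["clock"],"tcp",np.round(s["tool_pos"],4),"F",np.round(s["ft_force"],1),"w",s["grip_width"],"g",s["grip_force"])
if __name__=="__main__": go(*map(float,sys.argv[1:]))
E
python3 g.py 0.4764 0.1627 0.12 0.072
```

```text
shift [-418.4 -319.6  124.9] turn [-0.001 -0.    -0.333] t 0.1 tcp [0.1546 0.5795 0.2446] F [-0.9 -0.3 -0.7] w 0.9989470719246946 g 0.0
```

Request:
drive_tool:
  commands:
    - [[-418, -320, 125], [0, 0, -0.333], 0.15]
    - [[-418, -320, 125], [0, 0, -0.333], 0.15]
    - [[-418, -320, 125], [0, 0, -0.333], 0.15]
    - [[-418, -320, 125], [0, 0, -0.333], 0.15]
    - [[-418, -320, 125], [0, 0, -0.333], 0.15]
    - [[-418, -320, 125], [0, 0, -0.333], 0.15]
    - [[-418, -320, 125], [0, 0, -0.333], 0.15]
    - [[-418, -320, 125], [0, 0, -0.333], 0.15]
    - [[-418, -320, 125], [0, 0, -0.333], 0.15]
    - [[-418, -320, 125], [0, 0, -0.333], 0.15]
    - [[-418, -320, 125], [0, 0, -0.333], 0.15]
    - [[-418, -320, 125], [0, 0, -0.333], 0.15]
  squeeze: 40

```text
clock: 1.3
tool_pos: [0.4777, 0.1587, 0.1184]
ee_rot: [-0.001, -0.033, 0.999, -0.001]
ft_force: [-0.1, -0.0, -0.1]
grip_width: 0.848
grip_force: 0.0
```

```bash
python3 g.py 0.4764 0.1627 0.03 0.072
```

```text
shift [ 0.9  4.1 88.4] turn [-0.001 -0.002 -0.005] t 1.3 tcp [0.4777 0.1587 0.1184] F [-0.1 -0.  -0.1] w 0.8477545583209188 g 0.0
```

Request:
drive_tool:
  commands:
    - [[0, 0, 40], [0, 0, 0], 0.15]
    - [[0, 0, 40], [0, 0, 0], 0.15]
    - [[0, 0, 40], [0, 0, 0], 0.15]

```text
clock: 1.6
tool_pos: [0.4749, 0.1632, 0.0802]
ee_rot: [-0.001, -0.036, 0.999, 0.0]
ft_force: [-0.3, -0.6, 0.9]
grip_width: 0.852
grip_force: 0.0
```

```bash
python3 g.py 0.4764 0.1627 0.03 0.072
```

```text
shift [-1.5 -0.6 50.2] turn [ 0.    -0.002  0.001] t 1.6 tcp [0.4749 0.1632 0.0802] F [-0.3 -0.6  0.9] w 0.8515713662574851 g 0.0
```

Request:
drive_tool:
  commands:
    - [[-1.5, -0.5, 25], [0, 0, 0], 0.15]
    - [[-1.5, -0.5, 50], [0, 0, 0], 0.15]
    - [[-1.5, -0.5, 50], [0, 0, 0], 0.15]
    - [[-1.5, -0.5, 50], [0, 0, 0], 0.8]
    - [[-1.5, -0.5, 50], [0, 0, 0], 0.8]
    - [[-1.5, -0.5, 50], [0, 0, 0], 0.8]
    - [[-1.5, -0.5, 50], [0, 0, 0], 0.8]
    - [[-1.5, -0.5, 50], [0, 0, 0], 0.8]
    - [[-1.5, -0.5, 50], [0, 0, 0], 0.8]
    - [[-1.5, -0.5, 50], [0, 0, 0], 0.8]

```text
clock: 2.6
tool_pos: [0.4789, 0.1628, 0.0327]
ee_rot: [0.002, -0.036, 0.999, 0.0]
ft_force: [-1.9, 1.2, 6.5]
grip_width: 0.554
grip_force: 42.8
```

```bash
python3 g.py 0.4764 0.1627 0.1 0.072
```

```text
shift [  2.3   0.1 -67.3] turn [0.001 0.003 0.001] t 2.6 tcp [0.4789 0.1628 0.0327] F [-1.9  1.2  6.5] w 0.5536588104278471 g 42.75322079658508
```

Request:
drive_tool:
  commands:
    - [[0, 0, -30], [0, 0, 0], 0.8]
    - [[0, 0, -60], [0, 0, 0], 0.8]
    - [[0, 0, -80], [0, 0, 0], 0.8]
    - [[0, 0, -80], [0, 0, 0], 0.8]
  squeeze: 60

```text
clock: 3.0
tool_pos: [0.4798, 0.1626, 0.1142]
ee_rot: [0.003, -0.036, 0.999, 0.0]
ft_force: [1.4, 0.5, -3.2]
grip_width: 0.546
grip_force: 67.3
```

```bash
python3 g.py 0.5158 -0.178 0.12 -0.057; python3 - <<'E'
from h import *
snap("top","pics/t1.png");snap("scene","pics/s1.png")
s=bot.observe();print(s["clock"],s["tool_pos"])
G={"top":grad("pics/t1.png"),"scene":grad("pics/s1.png")}
t=s["tool_pos"]
for zb in (.084,.088,.092): print(zb,[fit({n:G[n]},[(rect(.064,.048),zb)],t[:2],.01,.1,.07) for n in G])
a=cv2.imread("pics/t1.png")[180:280,210:320];b=cv2.imread("pics/s1.png")[200:300,310:420]
cv2.imwrite("pics/c1.png",np.hstack([cv2.resize(i,(400,364)) for i in(a,b)]))
E
```

```text
shift [ -11.3 -342.3   -5.7] turn [0.    0.006 0.129] t 3.0 tcp [0.4798 0.1626 0.1142] F [ 1.4  0.5 -3.2] w 0.5459639450853853 g 67.3333990573883
3.1 [0.47775526 0.16243164 0.11030633]
0.084 [(array([ 0.4866,  0.1567, -0.0293]), np.float64(-8.8)), (array([0.4813, 0.1588, 0.1677]), np.float64(-12.9))]
0.088 [(array([ 0.4858,  0.157 , -0.0296]), np.float64(-8.8)), (array([0.4847, 0.1565, 0.1677]), np.float64(-12.9))]
0.092 [(array([ 0.4851,  0.1567, -0.0293]), np.float64(-8.8)), (array([0.4877, 0.1546, 0.1691]), np.float64(-12.8))]
```

View pics/c1.png

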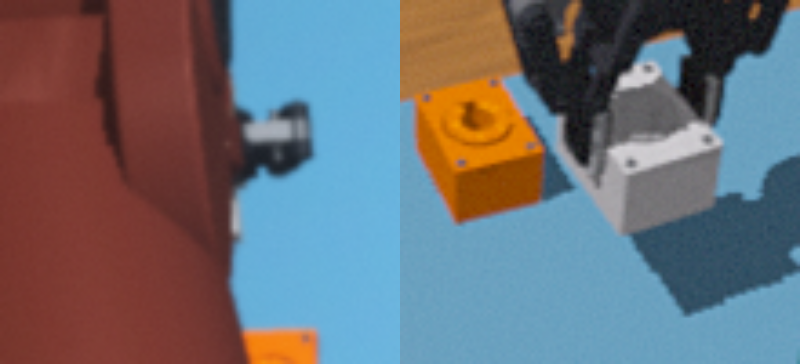

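Scene crop: the hub is gripped level across its width and clear of the bench. I'll move it over the fixture.

Request:
drive_tool:
  commands:
    - [[-11, -342, -6], [0, 0.004, 0.129], 0.8]
    - [[-11, -342, -6], [0, 0.004, 0.129], 0.8]
    - [[-11, -342, -6], [0, 0.004, 0.129], 0.8]
    - [[-11, -342, -6], [0, 0.004, 0.129], 0.8]
    - [[-11, -342, -6], [0, 0.004, 0.129], 0.8]
    - [[-11, -342, -6], [0, 0.004, 0.129], 0.8]
    - [[-11, -342, -6], [0, 0.004, 0.129], 0.8]
    - [[-11, -342, -6], [0, 0.004, 0.129], 0.8]
    - [[-11, -342, -6], [0, 0.004, 0.129], 0.8]
    - [[-11, -342, -6], [0, 0.004, 0.129], 0.8]
    - [[-11, -342, -6], [0, 0.004, 0.129], 0.8]
    - [[-11, -342, -6], [0, 0.004, 0.129], 0.8]

```text
clock: 4.3
tool_pos: [0.5132, -0.1768, 0.1161]
ee_rot: [-0.002, 0.028, 1.0, 0.0]
ft_force: [0.3, 0.5, -4.0]
grip_width: 0.548
grip_force: 67.2
```

```bash
python3 g.py 0.5158 -0.178 0.08 -0.057
```

```text
shift [-2.8 -1.1 36.1] turn [ 0.    -0.004  0.002] t 4.3 tcp [ 0.5132 -0.1768  0.1161] F [ 0.3  0.5 -4. ] w 0.5477470175109852 g 67.2068452835083
```

Request:
drive_tool:
  commands:
    - [[-2.8, -1, 20], [0, -0.004, 0], 0.8]
    - [[-2.8, -1, 36], [0, -0.004, 0], 0.8]
    - [[-2.8, -1, 36], [0, -0.004, 0], 0.8]
    - [[-2.8, -1, 36], [0, -0.004, 0], 0.8]

```text
clock: 4.7
tool_pos: [0.5154, -0.1785, 0.08]
ee_rot: [-0.001, 0.028, 1.0, 0.0]
ft_force: [0.8, -0.1, -3.9]
grip_width: 0.545
grip_force: 67.0
```

```bash
python3 g.py 0.5158 -0.178 0.08 -0.057; python3 - <<'E'
from h import *
snap("scene","pics/s2.png")
s=bot.observe();print(s["clock"],s["tool_pos"],s["ee_rot"])
G=grad("pics/s2.png"); t=s["tool_pos"]
# front (+x) face outline + top edges
def f(p):
    x,y,a,zb=p;c,sn=np.cos(a),np.sin(a);l=np.linspace(-1,1,60);o=np.ones(60)
    P=np.r_[np.c_[.032*o,.024*l,.038*o],np.c_[.032*o,.024*l,0*o],np.c_[.032*o,.024*o,.019+.019*l],np.c_[.032*o,-.024*o,.019+.019*l]]
    W=np.c_[x+c*P[:,0]-sn*P[:,1],y+sn*P[:,0]+c*P[:,1],zb+P[:,2]]
    u=w2p("scene",W).astype(np.float32)
    return -np.sqrt(cv2.remap(G,u[:,:1],u[:,1:],1)).mean()
r=differential_evolution(f,[(t[0]-.008,t[0]+.008),(t[1]-.006,t[1]+.006),(-.12,.03),(t[2]-.038,t[2]-.024)],seed=2);print(r.x,r.fun)
im=cv2.imread("pics/s2.png")[250:400,120:320];cv2.imwrite("pics/c2.png",cv2.resize(im,(800,600),interpolation=2))
E
```

```text
shift [-0.4  0.6 -0. ] turn [ 0.    -0.001  0.001] t 4.7 tcp [ 0.5154 -0.1785  0.08  ] F [ 0.8 -0.1 -3.9] w 0.545047231619939 g 67.01305747032166
4.75 [ 0.51588883 -0.17890919  0.0806698 ] [ 2.84275522e-05  2.82565090e-02  9.99600699e-01 -1.03205937e-04]
[ 0.51135481 -0.17819471 -0.04807516  0.0449348 ] -13.493083000183105
```

View pics/c2.png

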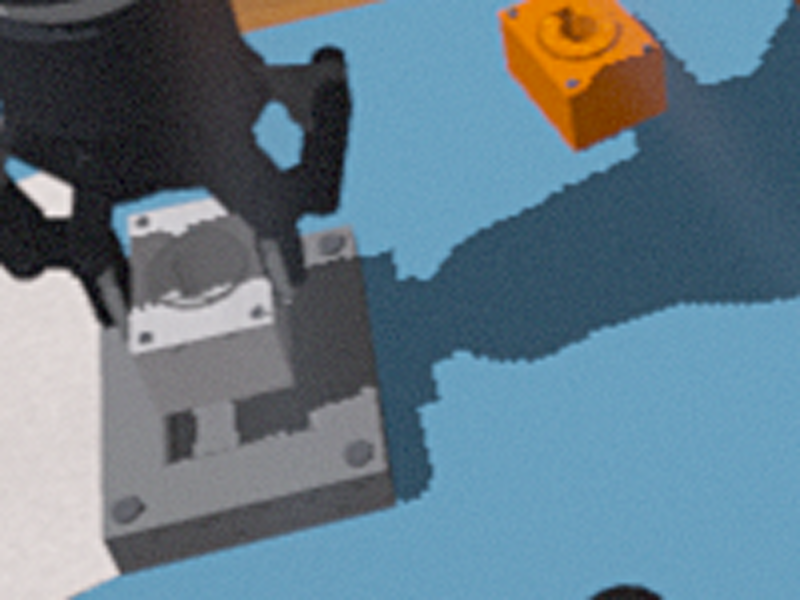

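```bash
python3 - <<'E'
from h import *
G=grad("pics/s2.png"); t=[.5157,-.1788]
l=np.linspace(-1,1,60);o=np.ones(60)
E=dict(top=np.c_[.032*o,.024*l,.038*o],bot=np.c_[.032*o,.024*l,0*o],v=np.r_[np.c_[.032*o,.024*o,.019+.019*l],np.c_[.032*o,-.024*o,.019+.019*l]],back=np.c_[-.032*o,.024*l*.6,.038*o],side=np.r_[np.c_[.02+.012*l,.024*o,.038*o],np.c_[.02+.012*l,-.024*o,.038*o]])
def f(p,zb,ks):
    x,y,a=p;c,sn=np.cos(a),np.sin(a);P=np.vstack([E[k] for k in ks])
    W=np.c_[x+c*P[:,0]-sn*P[:,1],y+sn*P[:,0]+c*P[:,1],zb+P[:,2]]
    u=w2p("scene",W).astype(np.float32)
    return -np.sqrt(cv2.remap(G,u[:,:1],u[:,1:],1)).mean()
for ks in (["top","back","side"],["top","bot","v","back"]):
  for zb in (.045,.047,.049,.051):
    r=differential_evolution(f,[(t[0]-.008,t[0]+.008),(t[1]-.006,t[1]+.006),(-.12,.03)],args=(zb,ks),seed=2);print(ks,zb,np.round(r.x,4),round(r.fun,2))
E
```

```text
['top', 'back', 'side'] 0.045 [ 0.5112 -0.1786 -0.0595] -18.63
['top', 'back', 'side'] 0.047 [ 0.5131 -0.1781 -0.0725] -18.7
['top', 'back', 'side'] 0.049 [ 0.5148 -0.178  -0.0602] -18.74
['top', 'back', 'side'] 0.051 [ 0.5162 -0.1776 -0.0611] -18.73
['top', 'bot', 'v', 'back'] 0.045 [ 0.5111 -0.1788 -0.0308] -14.12
['top', 'bot', 'v', 'back'] 0.047 [ 0.5128 -0.1787 -0.0209] -14.14
['top', 'bot', 'v', 'back'] 0.049 [ 0.5144 -0.1786 -0.0256] -14.16
['top', 'bot', 'v', 'back'] 0.051 [ 0.5162 -0.1782 -0.0259] -14.14
```

Fitted hub is within about 1 mm and 0.01 rad of the fixture centre. I'll lower it gently.

Request:
drive_tool:
  commands:
    - [[-0.8, 0, 12], [0, 0, 0], 0.8]
    - [[-0.8, 0, 20], [0, 0, 0], 0.8]
    - [[-0.8, 0, 23], [0, 0, 0], 0.8]
    - [[-0.8, 0, 26], [0, 0, 0], 0.8]
    - [[-0.8, 0, 28], [0, 0, 0], 0.8]
    - [[-0.8, 0, 30], [0, 0, 0], 0.8]

```text
clock: 5.35
tool_pos: [0.5171, -0.1791, 0.0505]
ee_rot: [0.001, 0.028, 1.0, -0.0]
ft_force: [3.4, 2.2, -1.8]
grip_width: 0.549
grip_force: 67.4
```

Request:
drive_tool:
  commands:
    - [[0, 0, 2], [0, 0, 0], 0.8]
    - [[0, 0, 4], [0, 0, 0], 0.8]
    - [[0, 0, 6], [0, 0, 0], 0.8]
    - [[0, 0, 7], [0, 0, 0], 0.8]

```text
clock: 5.75
tool_pos: [0.5172, -0.1791, 0.0449]
ee_rot: [0.001, 0.028, 1.0, -0.0]
ft_force: [-3.5, 7.5, 20.0]
grip_width: 0.548
grip_force: 69.9
```

Request:
drive_tool:
  commands:
    - [[0, 0, 7], [0, 0, 0], 0.1]
    - [[0, 0, 7], [0, 0, 0], 0.1]
    - [[0, 0, 6], [0, 0, 0], 0.1]
    - [[0, 0, 5], [0, 0, 0], 0.1]
    - [[0, 0, -40], [0, 0, 0], 0.1]
    - [[0, 0, -80], [0, 0, 0], 0.1]
    - [[50, 0, -110], [0, 0, 0], 0.1]
    - [[50, 50, -110], [0, 0, 0], 0.1]
    - [[50, 100, -110], [0, 0, 0], 0.1]
    - [[50, 150, -110], [0, 0, 0], 0.1]
    - [[50, 200, -110], [0, 0, 0], 0.1]
    - [[50, 200, -110], [0, 0, 0], 0.1]

```text
clock: 6.95
tool_pos: [0.4777, 0.0284, 0.1537]
ee_rot: [0.0, 0.025, 1.0, 0.0]
ft_force: [0.7, 0.2, 0.3]
grip_width: 0.898
grip_force: 0.0
```

```bash
python3 - <<'E'
from h import *
snap("scene","pics/s3.png");snap("top","pics/t3.png")
s=bot.observe();print(s["clock"],s["tool_pos"],s["ft_force"])
for n,f in(("top","pics/t3.png"),("scene","pics/s3.png")):
    g={n:grad(f)}
    for z in(.049,.050,.052): print(n,z,fit(g,[(rect(.064,.048),z)],(.516,-.178),.01,.1,-.057))
a=cv2.imread("pics/t3.png")[175:250,395:470];b=cv2.imread("pics/s3.png")[280:400,130:250]
cv2.imwrite("pics/c3.png",np.hstack([cv2.resize(i,(400,400),interpolation=2) for i in(a,b)]))
E
```

```text
7.05 [0.47805623 0.0244336  0.15351051] [ 0.02306959 -0.50321934 -0.79872679]
top 0.049 (array([ 0.515 , -0.1799, -0.0649]), np.float64(-19.8))
top 0.05 (array([ 0.5151, -0.1796, -0.0656]), np.float64(-19.8))
top 0.052 (array([ 0.5148, -0.179 , -0.0725]), np.float64(-19.8))
scene 0.049 (array([ 0.5135, -0.1789, -0.0554]), np.float64(-17.8))
scene 0.05 (array([ 0.5145, -0.1786, -0.0598]), np.float64(-17.8))
scene 0.052 (array([ 0.516 , -0.1784, -0.0529]), np.float64(-17.9))
```

View pics/c3.png

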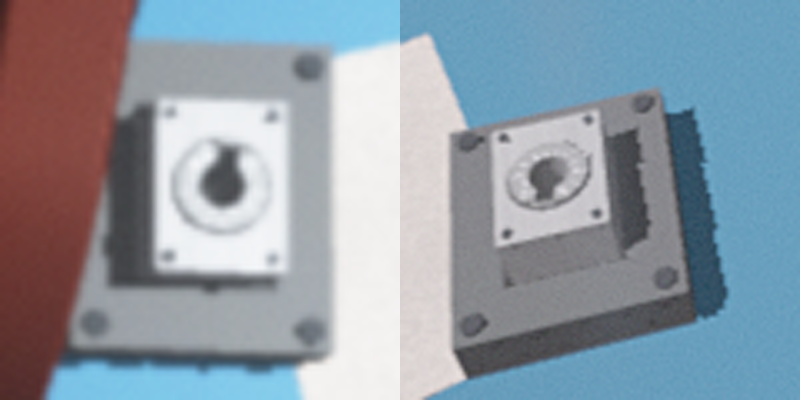

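The hub is down in the pocket and square, with the keyway pointing roughly along +x and slightly to -y. I'll measure its angle, refine the head yaw and compute the reach to the shaft.

```bash
cat > k.py <<'E'
from h import *
def key(n,f,x0,z=.052,yaw=-.06):
    g=cv2.GaussianBlur(cv2.imread(f,0).astype(np.float32),(0,0),.6)
    X,Y=np.meshgrid(np.arange(-.0165,.0166,.0005),np.arange(-.0165,.0166,.0005));r=np.hypot(X,Y)
    def c(p):
        m=(r<.009)|((abs(Y)<.00425)&(X>0)&(X<.0155));o=~m&(r<.0165)
        ca,s=np.cos(p[2]),np.sin(p[2]);q=np.c_[(p[0]+ca*X-s*Y).ravel(),(p[1]+s*X+ca*Y).ravel(),np.full(X.size,z)]
        u=w2p(n,q).astype(np.float32);v=cv2.remap(g,u[:,:1],u[:,1:],1).ravel()
        return v[m.ravel()].mean()-v[o.ravel()].mean()
    rr=differential_evolution(c,[(x0[0]-.004,x0[0]+.004),(x0[1]-.004,x0[1]+.004),(yaw-.6,yaw+.6)],seed=3)
    return np.round(rr.x,4),rr.fun
print(key("top","pics/t3.png",(.5152,-.179)),key("scene","pics/s3.png",(.5152,-.1785)))
G={"top":grad("pics/t0.png"),"scene":grad("pics/s0.png")}
for n in G: print(n,fit({n:G[n]},[(rect(.026,.016),.084)],(.6493,.0531),.004,.35,-.15))
E
python3 k.py; python3 g.py .6493 .0531 .13 -.2
```

```text
(array([ 0.5154, -0.1801, -0.2071]), np.float32(-100.85073)) (array([ 0.5142, -0.179 , -0.2131]), np.float32(-67.92176))
top (array([ 0.6488,  0.0514, -0.0465]), np.float64(-14.9))
scene (array([ 0.6496,  0.0531, -0.205 ]), np.float64(-15.2))
shift [-169.4   37.9   23.5] turn [-0.001  0.     0.146] t 7.05 tcp [0.4781 0.0244 0.1535] F [ 0.  -0.5 -0.8] w 0.8995757959455158 g 0.0
```

Request:
drive_tool:
  commands:
    - [[-169, 38, 23], [0, 0, 0.146], 0.45]
    - [[-169, 38, 23], [0, 0, 0.146], 0.45]
    - [[-169, 38, 23], [0, 0, 0.146], 0.45]
    - [[-169, 38, 23], [0, 0, 0.146], 0.45]
    - [[-169, 38, 23], [0, 0, 0.146], 0.45]
    - [[-169, 38, 23], [0, 0, 0.146], 0.45]
    - [[-169, 38, 23], [0, 0, 0.146], 0.45]
    - [[-169, 38, 23], [0, 0, 0.146], 0.45]

```text
clock: 7.85
tool_pos: [0.6485, 0.051, 0.1311]
ee_rot: [0.0, 0.102, 0.995, -0.0]
ft_force: [0.3, -0.0, 0.5]
grip_width: 0.548
grip_force: 0.0
```

```bash
python3 g.py .6493 .0531 .069 -.2
```

```text
shift [-0.3  2.2 62.1] turn [-0.     0.001 -0.004] t 7.85 tcp [0.6485 0.051  0.1311] F [ 0.3 -0.   0.5] w 0.5478112855939964 g 0.0
```

Request:
drive_tool:
  commands:
    - [[0, 0.5, 30], [0, 0, 0], 0.5]
    - [[0, 0.5, 50], [0, 0, 0], 0.5]
    - [[0, 0.5, 61], [0, 0, 0], 0.5]
    - [[0, 0.5, 61], [0, 0, 0], 0.5]
    - [[0, 0.5, 61], [0, 0, 0], 0.5]

```text
clock: 8.35
tool_pos: [0.6494, 0.0521, 0.0704]
ee_rot: [0.001, 0.101, 0.995, -0.0]
ft_force: [0.6, 0.5, 0.9]
grip_width: 0.495
grip_force: 0.0
```

```bash
python3 g.py .6493 .0531 .069 -.2
```

```text
shift [0.3 1.  1.4] turn [-0.     0.001 -0.003] t 8.35 tcp [0.6494 0.0521 0.0704] F [0.6 0.5 0.9] w 0.49540514895765475 g 0.0
```

Request:
drive_tool:
  commands:
    - [[0, 1, 1], [0, 0, 0], 0.95]
    - [[0, 1, 1], [0, 0, 0], 0.95]
    - [[0, 1, 1], [0, 0, 0], 0.95]
    - [[0, 1, 1], [0, 0, 0], 0.95]
    - [[0, 1, 1], [0, 0, 0], 0.95]
    - [[0, 1, 1], [0, 0, 0], 0.95]
    - [[0, 1, 1], [0, 0, 0], 0.95]
    - [[0, 1, 1], [0, 0, 0], 0.95]
  squeeze: 80

```text
clock: 9.15
tool_pos: [0.6501, 0.0532, 0.0696]
ee_rot: [0.001, 0.101, 0.995, -0.0]
ft_force: [-0.5, -0.3, 5.3]
grip_width: 0.17
grip_force: 78.3
```

```bash
python3 g.py .6493 .0531 .15 -.2
```

```text
shift [  0.6  -0.2 -80.4] turn [ 0.     0.002 -0.003] t 9.15 tcp [0.6501 0.0532 0.0696] F [-0.5 -0.3  5.3] w 0.17016880239025678 g 78.29643130302429
```

Request:
drive_tool:
  commands:
    - [[0, 0, -20], [0, 0, 0], 0.95]
    - [[0, 0, -50], [0, 0, 0], 0.95]
    - [[0, 0, -90], [0, 0, 0], 0.95]
    - [[0, 0, -90], [0, 0, 0], 0.95]
    - [[0, 0, -90], [0, 0, 0], 0.95]

```text
clock: 9.65
tool_pos: [0.6499, 0.0532, 0.1592]
ee_rot: [0.001, 0.101, 0.995, -0.0]
ft_force: [0.3, -0.3, -2.0]
grip_width: 0.173
grip_force: 79.0
```

```bash
python3 g.py .515 -.179 .15 -.2
```

```text
shift [  85.4 -254.6    9. ] turn [-0.     0.002 -0.003] t 9.65 tcp [0.6499 0.0532 0.1592] F [ 0.3 -0.3 -2. ] w 0.1731468084747426 g 79.0155029296875
```

Request:
drive_tool:
  commands:
    - [[85.4, -254.6, 9], [0, 0.001, 0.007], 0.95]
    - [[85.4, -254.6, 9], [0, 0.001, 0.007], 0.95]
    - [[85.4, -254.6, 9], [0, 0.001, 0.007], 0.95]
    - [[85.4, -254.6, 9], [0, 0.001, 0.007], 0.95]
    - [[85.4, -254.6, 9], [0, 0.001, 0.007], 0.95]
    - [[85.4, -254.6, 9], [0, 0.001, 0.007], 0.95]
    - [[85.4, -254.6, 9], [0, 0.001, 0.007], 0.95]
    - [[85.4, -254.6, 9], [0, 0.001, 0.007], 0.95]
    - [[85.4, -254.6, 9], [0, 0.001, 0.007], 0.95]
    - [[85.4, -254.6, 9], [0, 0.001, 0.007], 0.95]

```text
clock: 10.65
tool_pos: [0.5147, -0.1778, 0.1488]
ee_rot: [-0.001, 0.104, 0.995, 0.0]
ft_force: [0.6, 0.2, -1.5]
grip_width: 0.174
grip_force: 79.0
```

```bash
python3 g.py .515 -.179 .125 -.21
```

```text
shift [-0.6 -1.1 23.8] turn [ 0.    -0.002  0.002] t 10.65 tcp [ 0.5147 -0.1778  0.1488] F [ 0.6  0.2 -1.5] w 0.1738569091521128 g 78.9534330368042
```

Request:
drive_tool:
  commands:
    - [[-0.5, -1, 15], [0, -0.002, 0.002], 0.95]
    - [[-0.5, -1, 27], [0, -0.002, 0.002], 0.95]
    - [[-0.5, -1, 33], [0, -0.002, 0.002], 0.95]
    - [[-0.5, -1, 36], [0, -0.002, 0.002], 0.95]
    - [[-0.5, -1, 39], [0, -0.002, 0.002], 0.95]
    - [[-0.5, -1, 42], [0, -0.002, 0.002], 0.95]

```text
clock: 11.25
tool_pos: [0.5148, -0.1801, 0.1074]
ee_rot: [0.001, 0.106, 0.994, -0.0]
ft_force: [0.5, 1.7, -0.3]
grip_width: 0.174
grip_force: 79.0
```

```bash
python3 g.py .515 -.179 .105 -.21
```

```text
shift [0.1 1.1 2.4] turn [-0.     0.002 -0.002] t 11.25 tcp [ 0.5148 -0.1801  0.1074] F [ 0.5  1.7 -0.3] w 0.17424856456834975 g 79.02856349945068
```

The shaft end is 4 mm into the bore without load. I'll continue down to the key.

Request:
drive_tool:
  commands:
    - [[0, 0.5, 3], [0, 0, 0], 0.95]
    - [[0, 0.5, 6], [0, 0, 0], 0.95]
    - [[0, 0.5, 8], [0, 0, 0], 0.95]
    - [[0, 0.5, 10], [0, 0, 0], 0.95]
    - [[0, 0.5, 12], [0, 0, 0], 0.95]
    - [[0, 0.5, 14], [0, 0, 0], 0.95]

```text
clock: 11.85
tool_pos: [0.5147, -0.1796, 0.0932]
ee_rot: [0.001, 0.106, 0.994, -0.0]
ft_force: [0.4, -1.6, -1.0]
grip_width: 0.174
grip_force: 79.0
```

```bash
python3 g.py .515 -.179 .0776 -.21
```

```text
shift [-0.1  0.6 15.6] turn [-0.     0.001 -0.002] t 11.85 tcp [ 0.5147 -0.1796  0.0932] F [ 0.4 -1.6 -1. ] w 0.17381737640229425 g 79.04268264770508
```

Depth is 18 mm with almost no force, so the key has entered the keyway. I'll push home.

Request:
drive_tool:
  commands:
    - [[0, 0.3, 3], [0, 0, 0], 0.95]
    - [[0, 0.3, 6], [0, 0, 0], 0.95]
    - [[0, 0.3, 9], [0, 0, 0], 0.95]
    - [[0, 0.3, 12], [0, 0, 0], 0.95]
    - [[0, 0.3, 14], [0, 0, 0], 0.95]
    - [[0, 0.3, 15], [0, 0, 0], 0.95]
    - [[0, 0.3, 16], [0, 0, 0], 0.95]

```text
clock: 12.55
tool_pos: [0.5149, -0.1793, 0.0777]
ee_rot: [0.001, 0.106, 0.994, -0.0]
ft_force: [-2.7, 1.9, 6.3]
grip_width: 0.17
grip_force: 80.1
```

```bash
python3 g.py .515 -.179 .0776 -.21
```

```text
shift [0.  0.3 0.1] turn [-0.     0.002 -0.002] t 12.55 tcp [ 0.5149 -0.1793  0.0777] F [-2.7  1.9  6.3] w 0.16962411364113758 g 80.11830568313599
```

Request:
drive_tool:
  commands:
    - [[0, 0, 1], [0, 0, 0], 0.95]
    - [[0, 0, 2], [0, 0, 0], 0.95]
    - [[0, 0, 2], [0, 0, 0], 0.95]
    - [[0, 0, 2], [0, 0, 0], 0.95]

```text
clock: 12.95
tool_pos: [0.5151, -0.1794, 0.0775]
ee_rot: [0.001, 0.106, 0.994, -0.0]
ft_force: [-8.7, 4.3, 20.9]
grip_width: 0.172
grip_force: 82.5
```

The shaft stopped at z 0.0775 as force rose to 21 N, so the collar is on the hub. I'll hold and check.

Request:
drive_tool:
  commands:
    - [[0, 0, 0.5], [0, 0, 0], 0.95]
    - [[0, 0, 0.5], [0, 0, 0], 0.95]
    - [[0, 0, 0.5], [0, 0, 0], 0.95]
    - [[0, 0, 0.5], [0, 0, 0], 0.95]
    - [[0, 0, 0.5], [0, 0, 0], 0.95]

```text
clock: 13.45
tool_pos: [0.5151, -0.1794, 0.0775]
ee_rot: [0.001, 0.106, 0.994, -0.001]
ft_force: [-9.8, 5.5, 24.6]
grip_width: 0.173
grip_force: 83.0
```

```bash
python3 - <<'E'
from h import *
snap("scene","pics/s4.png")
cv2.imwrite("pics/c4.png",cv2.resize(cv2.imread("pics/s4.png")[260:400,120:300],(770,600),interpolation=2))
g={"scene":grad("pics/s4.png")}
s=bot.observe();print(s["tool_pos"],s["ft_force"],s["wrist_torque"],np.abs(s["qd"]).max())
E
```

```text
[ 0.51516302 -0.17943822  0.07744445] [-10.43290621   4.23013708  25.06427763] [1.32707306 2.22358326 0.01930984] 0.0013745495034975061
```

View pics/c4.png

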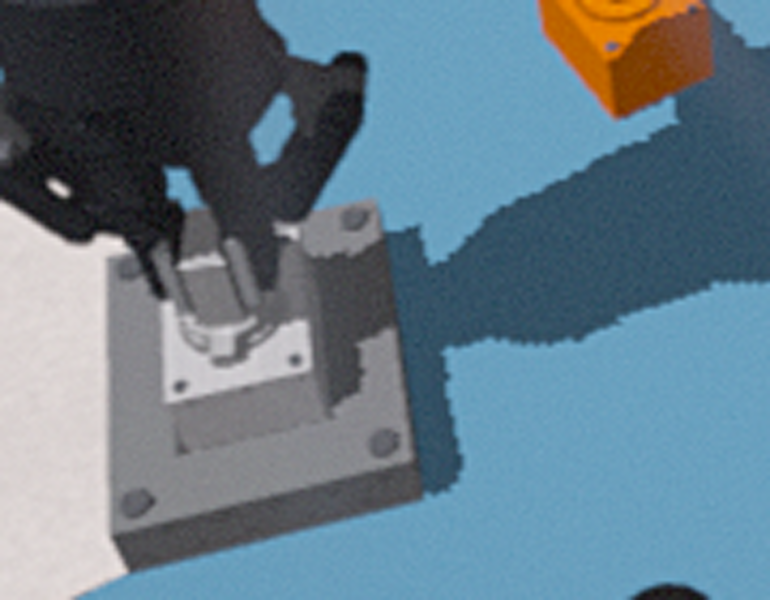

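The picture shows the collar flat on the hub face with the lug over the keyway, the hub flush in the pocket, and the grip steady. I'm handing in.

```bash
python3 -c "
from plant import bot
print(bot.sign_off())"
```

```text
the job is handed in; nothing more can be done
None
```

I seated the hub in the pocket and let go of it, then pushed the keyed shaft home: at about 13.5 s the collar bore on the hub with 25 N downward and the grip still held; I've handed the job in, and sign-off returned no verdict.

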